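# Open the leak-test pit and load the valve

## Robot

A 6-joint arm with a two-finger parallel gripper is mounted at the origin on the work surface. World frame = base frame: x ahead of the robot, y to its left, z up, the work surface at z = 0. Lengths are in m, angles in rad, forces in N, time in s.
With the tool pointing down it reaches from about 0.4 to 0.925 m from the base axis. Payload 3.4 kg.
Tool frame: the origin (TCP) lies on the centre line of the jaws, within the pads' length; the fingertips stand 17 mm ahead of it and the grasp point (between the pads) lies 2 mm behind it; z points along the fingers, y is the line along which they close (so a half turn about z gives the same grasp; the last joint's range is limited). The gripper opens to 85 mm and grips with 20 to 120 N. Pads are 22 mm wide; open, the fingers measure 114 mm over their backs; the gripper's body (76 mm by 85 mm) begins 54 mm behind the grasp point. The pads swing forward as they close: fully open they stand 13 mm farther back than shut.
Start: joints at [-1.359, 0.307, 1.506, -0, 1.328, -0.073], TCP at [0.162, -0.552, 0.217] pointing down, gripper open.
Joint ranges: [-3.12, 3.12], [-1.05, 2.28], [0.14, 2.33], [-1.42, 4.57], [0.1, 2.73], [-2.68, 2.68]. Speed limits (rad/s): [2.57, 2.57, 3.14, 3.14, 3.14, 3.14].

## Interface

Orientations are given as a rotation vector (axis times angle).
In Python, from rig import * gives the robot as it stands. The module is installed in compiled form; this text tells all that it offers.
- The arm moves only by the shell command python3 -m handwheel 'ROWS'. ROWS is JSON, a list of rows, each a list of 5 numbers: the shift along the world's x, y, z in cm, then the turn about the world's z in degrees, then the finger opening in cm, from 0 to 8.54. In form: [[x, y, z, yaw, fingers], ...]. A call has 1 to 20 rows; each row is the pose to reach, as a shift and turn from the pose commanded when the call began; what a row does not reach only later rows make up. A row lasts 1/10 s, in which the tool goes at most 50 mm and 8.59 degrees, less where a joint would pass 70% of its speed; a pose out of reach is approached as far as the arm can. A call with a gripper value outside its range is refused whole. The fingers move at their own pace and stop on an object; the grip force is fixed at half the most. Time passes only in rows, so rows that repeat a pose let the fingers close. It gives the time, the measured TCP pose, the force, the opening and the grip force at its end, in the units of the state.
- get_state(): the state, without advancing time (a new reading comes with each control period).
- capture(name): name is "side" or "top" or "wrist"; returns the picture (384x512x3 uint8, blue, green, red); there is no depth.
- camera_info(name): a dict with "K" (3x3 intrinsics, pixels), "k1" (the pictures are not rectified: a ray, as slopes to the right and down, at radius r is drawn at 1 + k1 r^2 times it, then the intrinsics apply), "eye" and "rotation" of the camera in the world. Camera axes: x right, y down, z forward; pixel columns grow to the right and rows downward; lengths in m; the calibration is good to about 2 mm. A picture is of the moment at which its call begins: read the wrist's pose just before it. camera_info takes no time and is no camera call; for the wrist camera it gives the pose at the moment of the call.
- job_done(): hands the job in; it is judged then, once.
The state is a dict: "clock": time; "q": joint angles; "dq": joint speeds; "joint_torque": joint torques, N m; "ee_pos": TCP position; "orientation": TCP orientation; "wrist_force": force on the tool from outside, world axes, zero at the start; "torque": the same for the moment, N m; "finger_gap": opening from 0.0 (shut) to 1.0 (fully open); "gripper_force": force on a finger pad.
Only numpy, scipy, OpenCV 4.12 (cv2) and the standard library are available. Lean on these libraries where they do the work, as an engineer would, in place of code of your own. Each camera call takes 0.05 s, during which the arm holds its last target. There are 200 camera calls.

## Task

Open the leak-test station and load the steel ball valve into it: lift the recessed hatch off its seat, set it down part-way along on its runners, short of the bridge, and let go; then take it again and slide it flat under the bridge up to the end stop. Then lay the valve gently, square pad up, fully home in the cradle at the bottom of the pit, and leave the loose blue housing standing where it is.

Things in the scene. Friction and masses are not known exactly. Their poses are not given: they have to be found in the camera images.
- station: grey bench-top test station, fixed, 166 mm wide (its x), from y = -90 to +230 mm. Origin on the bench under its pit's centre, z up, +y is the way the hatch slides. Pit 124 mm (x) by 116 mm (y). Along each side, at |x| = 62 to 75 mm, a runner whose top is 93 mm above the bench, with notches 10 mm deep for the seated hatch's ears. Channel lips at |x| over 66 mm, 113 to 117 mm high, hold the ears in
- runner_end (a point): face of the end stop on the middle line of the station, at the runners' height (93 mm); station's axes. It is 215 mm towards +y from the pit's centre; the hatch's leading edge meets it when the hatch has slid 140 mm
- bridge_mid (a point): middle of the underside of the aluminium bridge across the channels, 150 mm above the bench, station's axes. Bar 30 mm wide (y), 15 mm thick, 194 mm long, with a gauge on top up to 209 mm above the bench (48 mm across); 165 mm towards +y from the pit's centre. The hatch lying on the runners passes under it with its handle (15 mm to spare); fingers holding the handle do not
- hatch_mid (a point): middle of the underside of the loose hatch: steel plate 120 (x) by 150 (y) by 8 mm, about 450 g, four ears out to |x| = 72 mm, 3 mm side play. Axes parallel to the station's. Station frame: y = 0, z = 83 mm seated; z = 93 mm on the runners, where it lies level at any y from 35 to 140 mm. It must rise over 10 mm to leave its seat and meets the lips at 22 mm: about 15 is right
- hatch_handle (a point): centre of the cross bar of the hatch's bow handle: bar 74 mm long along the hatch's x, 12 mm thick (y), 14 mm high, with a gap of 14 mm under it. This point is 21 mm above the plate's top and 15 mm towards +y from the hatch's middle
- hatch_fin (a point): centre of the upright fin at the rear of the hatch: 12 mm thick (x), 30 mm long (y), its top 32 mm above the plate's top. This point is 18 mm above the plate's top and 58 mm towards -y from the hatch's middle. With the hatch at the end stop it is 68 mm short of the bridge's near edge
- valve_mid (a point): centre of the loose steel ball valve, 100 mm long along its x, about 550 g, lying with this point 23 mm above the bench. Hexagon ends (28 mm long, 46 mm across flats, 53 mm across the corners at the sides); between them a barrel 44 mm long with flats 44 mm apart (y), 22 mm high, to grip; square 32 mm pad on top, 26 mm above the centre. Either end may lead
- cradle (a point): where the valve's centre must lie: pit's centre, 51 mm above the bench, station's axes; the valve lies along the station's x. Two aluminium saddles at |x| = 28 to 44 mm, floor 23 mm below this point, cheeks at |y| = 30 to 38 mm up to 3 mm above it, leave 3 mm beside the hexagons; end plates leave 4 mm. Pit floor 39 mm below this point
- housing: loose blue valve-actuator housing, upright cylinder 92 mm across, 112 mm high, 1.1 kg, origin under its centre. It stands on one side of the station and the valve on the other, either way round
Not all that is in view belongs to the job. What is shaped like the part that bears hatch_mid but brown or yellow is not meant.

How it is judged:
By the outcome, as a careful person would: the job done as asked, in the order asked, and still so for the second after the job is handed in, with the robot touching nothing.
It also fails if it takes over 64 s, if anything falls off the work surface, if the arm or the gripper's body presses on something with over 40 N, if the wrist force passes 120 N, or if a joint passes its speed limit or range.

## Working session

There is one attempt and no reset: what is moved stays moved. The work goes in short steps, Python scripts to look and compute and a shell command to move; the robot and the scene stay as the last step left them, time stands still between calls to the robot, and variables do not carry over. Pictures are saved under pics/ and viewed, at most 10 in all, crops included, and the job is handed in when it is done.

```bash
mkdir -p pics
cat > h.py <<'E'
from rig import *
import numpy as np, cv2
def cast(ci,uv,z):
    K=np.array(ci["K"]);R=np.array(ci["rotation"]);e=np.array(ci["eye"])
    uv=np.atleast_2d(np.array(uv,float)); d=(uv-[K[0,2],K[1,2]])/[K[0,0],K[1,1]]
    s=d.copy()
    for _ in range(20): s=d/(1+ci["k1"]*(s**2).sum(1,keepdims=True))
    w=np.c_[s,np.ones(len(s))]@R.T
    return e+w*((z-e[2])/w[:,2:])
def proj(ci,P):
    K=np.array(ci["K"]);R=np.array(ci["rotation"]);e=np.array(ci["eye"])
    c=(np.atleast_2d(P)-e)@R; s=c[:,:2]/c[:,2:]; s=s*(1+ci["k1"]*(s**2).sum(1,keepdims=True))
    return s*[K[0,0],K[1,1]]+[K[0,2],K[1,2]]
E
python3 - <<'E'
from h import *
s=get_state();print(s["clock"],s["ee_pos"],s["orientation"],s["wrist_force"])
ims=[]
for n in["side","top"]:
    c=camera_info(n);print(n,np.round(c["K"],1).tolist(),c["k1"],np.round(c["eye"],3),np.round(c["rotation"],3).tolist())
    im=capture(n);cv2.imwrite(f"pics/{n}0.png",im)
E
```

```text
0.0 [ 0.16193862 -0.55094242  0.21608915] [-3.10749948e+00 -4.47191621e-01  2.35435135e-04] [0.32886961 0.53971209 0.63146661]
side [[469.6, 0.0, 248.1], [0.0, 469.6, 189.6], [0.0, 0.0, 1.0]] -0.00038127172538819583 [-0.069  0.63   1.133] [-0.896, 2.625, -0.962]
top [[412.6, 0.0, 254.4], [0.0, 412.6, 190.7], [0.0, 0.0, 1.0]] -0.1302338782529178 [ 0.291 -0.025  1.302] [-2.19, 2.142, -0.151]
```

View pics/top0.png

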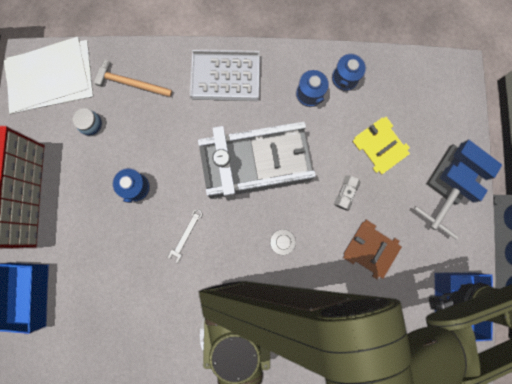

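View pics/side0.png

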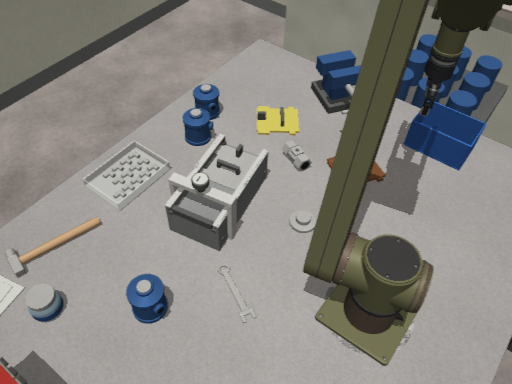

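```bash
sed -i 's/R=np.array(ci\["rotation"\])/R=cv2.Rodrigues(np.array(ci["rotation"]))[0]/' h.py
python3 - <<'E'
from h import *
im=cv2.imread("pics/top0.png")[105:245,190:390]
cv2.imwrite("pics/crop0.png",cv2.resize(im,None,fx=4,fy=4,interpolation=cv2.INTER_CUBIC))
c=camera_info("top")
for p,z in [((258,158),.1),((348,193),.02),((130,185),.1),((313,87),.1),((220,157),.2)]: print(p,cast(c,p,z)[0].round(3))
c=camera_info("wrist");print(c)
E
```

```text
(258, 158) [ 0.537 -0.052  0.1  ]
(348, 193) [ 0.449 -0.341  0.02 ]
(130, 185) [0.448 0.325 0.1  ]
(313, 87) [ 0.764 -0.217  0.1  ]
(220, 157) [0.517 0.053 0.2  ]
{'K': array([[337.55001777,   0.        , 251.31381921],
       [  0.        , 337.55001777, 187.68925181],
       [  0.        ,   0.        ,   1.        ]]), 'k1': -0.10026963407970076, 'eye': array([ 0.228616  , -0.53130124,  0.37255587]), 'rotation': array([ 2.33361045, -1.74655463, -0.24160501])}
```

View pics/crop0.png

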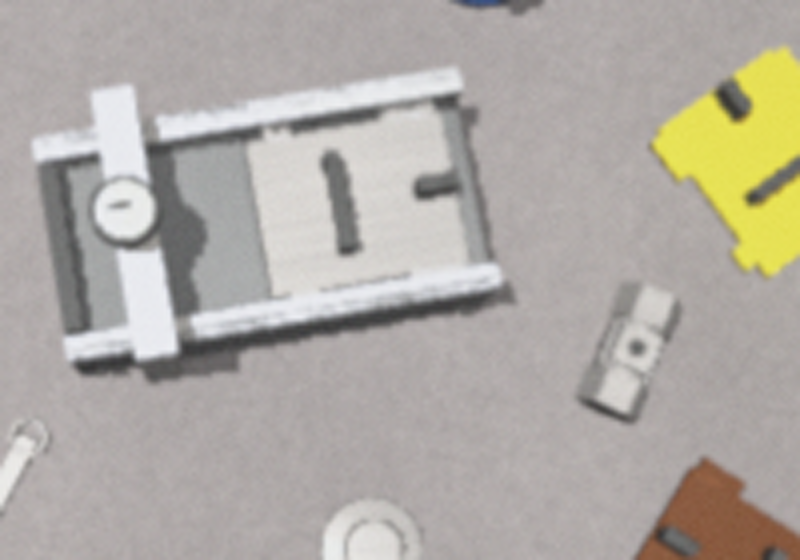

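Run:
```python
from h import *
c=camera_info("top")
f=lambda u,v,z:cast(c,(190+(u+.5)/4-.5,105+(v+.5)/4-.5),z)[0]
for n,u,v,z in [("RT",461,67,.117),("RB",504,285,.117),("LT",32,138,.117),("LB",68,362,.117),("handle",341,203,.119),("hA",330,152,.119),("hB",349,253,.119),("fin",437,186,.123),("bridgeT",112,88,.165),("bridgeB",157,357,.165),("pad",637,347,.049),("padTL",637,318,.049),("vA",658,305,.046),("vB",617,388,.046)]: print(n,f(u,v,z).round(4))
```

```text
RT [ 0.6487 -0.1894  0.117 ]
RB [ 0.485  -0.2215  0.117 ]
LT [0.5862 0.127  0.117 ]
LB [0.421  0.0943 0.117 ]
handle [ 0.5424 -0.1011  0.119 ]
hA [ 0.5805 -0.0925  0.119 ]
hB [ 0.5054 -0.1075  0.119 ]
fin [ 0.5562 -0.1711  0.123 ]
bridgeT [0.6119 0.0656 0.165 ]
bridgeB [0.4207 0.0279 0.165 ]
pad [ 0.4503 -0.3369  0.049 ]
padTL [ 0.4729 -0.337   0.049 ]
vA [ 0.484  -0.3545  0.046 ]
vB [ 0.4184 -0.3217  0.046 ]
```

```bash
python3 -m handwheel '[[19,22,5,-5,5],[38.4,45,5,-5,5],[38.4,45,5,-5,5],[38.4,45,5,-5,5],[38.4,45,5,-5,5],[38.4,45,5,-5,5],[38.4,45,5,-5,5],[38.4,45,5,-5,5],[38.4,45,5,-5,5],[38.4,45,5,-5,5],[38.4,45,5,-5,5],[38.4,45,5,-5,5],[38.4,45,5,-5,5],[38.4,45,5,-5,5],[38.4,45,5,-5,5],[38.4,45,5,-5,5],[38.4,45,5,-5,5],[38.4,45,5,-5,5]]'
python3 - <<'E'
from h import *
s=get_state();print(s["clock"],s["ee_pos"],s["dq"].round(3) if hasattr(s["dq"],"round") else s["dq"])
c=camera_info("wrist");print(c["eye"],c["rotation"])
im=capture("wrist");cv2.imwrite("pics/w1.png",im)
E
```

```text
clock: 1.9
ee_pos: [0.5456, -0.1026, 0.2671]
orientation: [3.126, 0.309, 0.0]
wrist_force: [-0.2, -0.2, -0.8]
finger_gap: 0.586
gripper_force: 0.0
1.9 [ 0.54555161 -0.10260917  0.26711141] [ 0.004  0.001 -0.005  0.     0.001 -0.001]
[ 0.61360309 -0.08850408  0.42348518] [ 2.25749657 -1.85224372 -0.25412487]
```

View pics/w1.png

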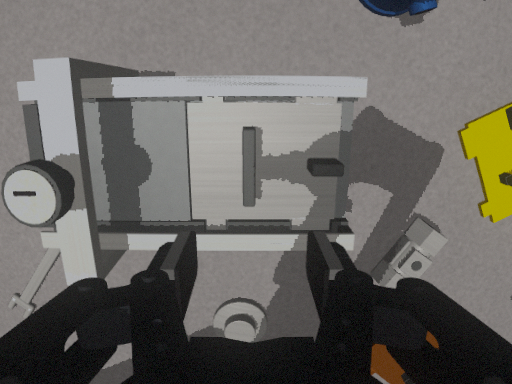

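Run:
```python
from h import *
c=camera_info("wrist")
s=get_state();a=np.deg2rad(11.2)
O=np.array([.5488,-.1161]);B=np.array([[np.cos(a),np.sin(a)],[-np.sin(a),np.cos(a)]])
for n,u,v,z in [("hTop",249,127,.119),("hBot",249,206,.119),("fin",318,160,.123),("plateTL",189,103,.091),("plateBL",192,222,.091),("lipUL outer",85,78,.117),("lipUR outer",366,78,.117),("lipLR outer",353,250,.117),("valve pad",416,266,.049),("v far end top",430,230,.046)]:
    p=cast(c,(u,v),z)[0]; print(n,p.round(4),(B@(p[:2]-O)*1e3).round(1))
```

```text
hTop [ 0.5851 -0.0919  0.119 ] [40.3 16.7]
hBot [ 0.5121 -0.1063  0.119 ] [-34.1  16.7]
fin [ 0.5688 -0.159   0.123 ] [ 11.3 -46. ]
plateTL [ 0.594  -0.0309  0.091 ] [60.9 74.7]
plateBL [ 0.4734 -0.0524  0.091 ] [-61.6  77.2]
lipUL outer [0.6006 0.0609 0.117 ] [ 85.2 163.6]
lipUR outer [ 0.6482 -0.1847  0.117 ] [ 84.1 -86.6]
lipLR outer [ 0.4858 -0.2183  0.117 ] [-81.6 -88. ]
valve pad [ 0.4505 -0.3349  0.049 ] [-138.9 -195.5]
v far end top [ 0.5001 -0.3377  0.046 ] [ -90.8 -207.9]
```

```bash
python3 -m handwheel '[[0.3,0.3,-5,0,5],[0.3,0.3,-10,0,5],[0.3,0.3,-13,0,5],[0.3,0.3,-14.5,0,5],[0.3,0.3,-15.4,0,5],[0.3,0.3,-15.4,0,5],[0.3,0.3,-15.4,0,0],[0.3,0.3,-15.4,0,0],[0.3,0.3,-15.4,0,0],[0.3,0.3,-15.4,0,0],[0.3,0.3,-15.4,0,0],[0.3,0.3,-15.4,0,0],[0.3,0.3,-15.4,0,0]]'
```

```text
clock: 3.25
ee_pos: [0.5491, -0.0987, 0.1131]
orientation: [3.126, 0.311, 0.0]
wrist_force: [-0.1, -0.8, -0.1]
finger_gap: 0.001
gripper_force: 0.0
```

Run:
```python
from h import *
im=capture("wrist");cv2.imwrite("pics/w2.png",im)
im=capture("side")[120:260,150:290];cv2.imwrite("pics/s2.png",cv2.resize(im,None,fx=4,fy=4))
```

```text
(no output)
```

View pics/w2.png

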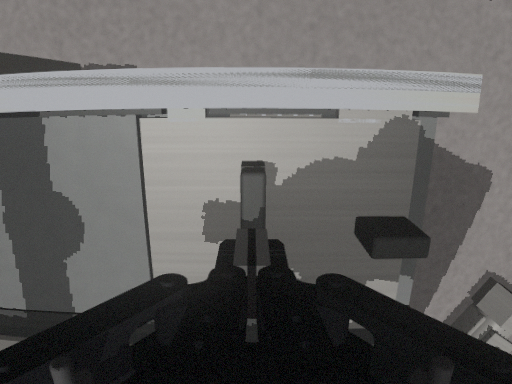

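Run:
```python
from h import *
c=camera_info("wrist");s=get_state();p=s["ee_pos"];print(p,s["gripper_force"],s["finger_gap"],c["eye"])
a=np.deg2rad(11.2);x=np.array([np.cos(a),np.sin(a),0])
H=np.array([.5486,-.0991,.119])
for n,P in [("tcp",p),("tip",p-[0,0,.017]),("hTop",H+.037*x),("hBot",H-.037*x),("padfront",p+.011*x),("padfronttip",p+.011*x-[0,0,.017]),("padfrontback",p+.011*x+[0,0,.015])]: print(n,proj(c,P).round(0))
```

```text
[ 0.54903495 -0.09866144  0.11298469] 0.0 -0.0026290815807080187 [ 0.61711178 -0.0844586   0.26934957]
tcp [[252. 237.]]
tip [[252. 225.]]
hTop [[253. 169.]]
hBot [[253. 308.]]
padfront [[252. 217.]]
padfronttip [[252. 206.]]
padfrontback [[253. 228.]]
```

View pics/s2.png

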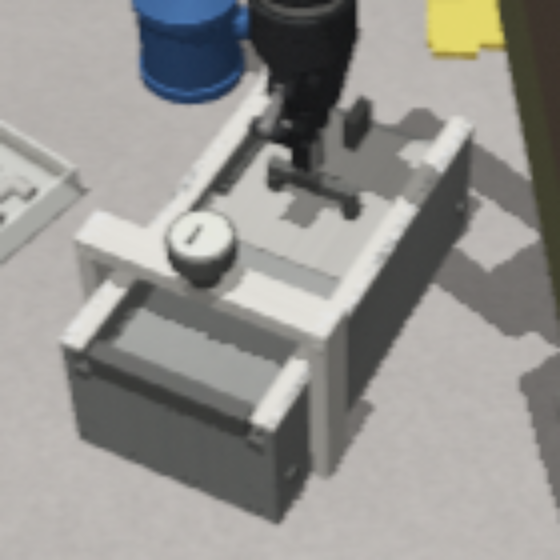

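Run:
```python
from h import *
c=camera_info("side");s=get_state();p=s["ee_pos"]
a=np.deg2rad(11.2);x=np.array([np.cos(a),np.sin(a),0])
H=np.array([.5486,-.0991,.119])
for n,P in [("tcp",p),("tip",p-[0,0,.017]),("tip+17",p+[0,0,.017]),("hTop",H+.037*x),("hBot",H-.037*x),("lipLR",[.4858,-.2183,.117]),("bridge",[.4207,.0279,.165])]: print(n,((proj(c,P)-[150,120])*4).round(0))
q=s["q"];print(q)
```

```text
tcp [[306. 175.]]
tip [[306. 190.]]
tip+17 [[305. 159.]]
hTop [[262. 153.]]
hBot [[351. 186.]]
lipLR [[469. 118.]]
bridge [[334. 319.]]
[-2.53522666e-01  3.82242570e-01  1.68217866e+00 -3.52827797e-06
  1.07727658e+00  1.11872352e+00]
```

```bash
python3 -m handwheel '[[0,0,0,0,4],[0,0,0,0,4],[0,0,0,0,4],[0,0,-0.4,0,4],[0,0,-0.4,0,4]]'; python3 -m handwheel '[[0,0,-0.2,0,4],[0,0,-0.4,0,4],[0,0,-0.4,0,4]]';python3 - <<'E'
from h import *
im=capture("wrist")[130:330,150:350];cv2.imwrite("pics/w3.png",cv2.resize(im,None,fx=3,fy=3))
E
```

```text
clock: 3.85
ee_pos: [0.5486, -0.0985, 0.1084]
orientation: [-3.126, -0.311, 0.002]
wrist_force: [-0.4, 1.1, 0.7]
finger_gap: 0.473
gripper_force: 0.0
clock: 4.15
ee_pos: [0.5488, -0.0986, 0.1046]
orientation: [-3.126, -0.311, 0.001]
wrist_force: [0.4, 1.0, 0.0]
finger_gap: 0.465
gripper_force: 0.0
```

View pics/w3.png

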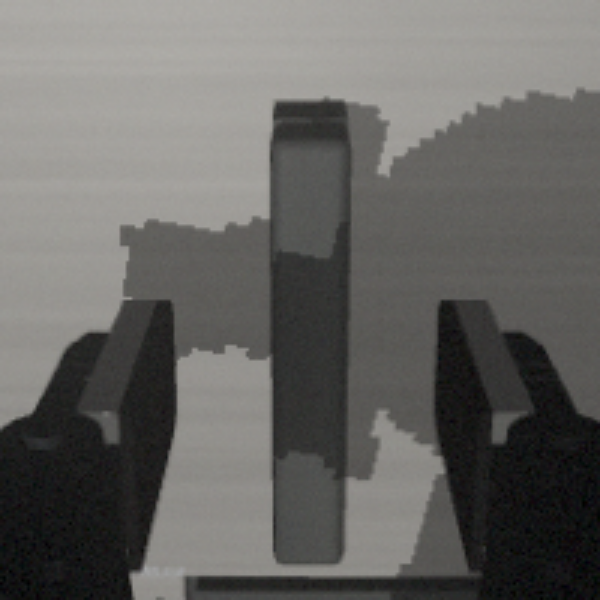

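Run:
```python
from h import *
c=camera_info("wrist");d=camera_info("side");t=camera_info("top");s=get_state();print(s["ee_pos"],c["eye"],cv2.Rodrigues(c["rotation"])[0].round(3).tolist())
for z in(.119,.11,.1,.09):
    A=cast(c,[(253.7,176),(253.2,317.3)],z); W=cast(c,[(241,220),(266.5,220)],z)
    print(z,A.round(4).tolist(),np.linalg.norm(A[0]-A[1]).round(4),np.linalg.norm(W[0]-W[1]).round(4),((proj(d,A)-[150,120])*4).round().tolist(),((proj(t,A)-[190,105])*4).round().tolist())
print("tips at pad edge", [ (z,np.linalg.norm(np.diff(cast(c,[(208,230),(296,230)],z),axis=0)).round(4)) for z in (.087,.1,.11,.12)])
```

```text
[ 0.54892975 -0.09864312  0.10478104] [ 0.61703457 -0.08445489  0.26111277] [[0.197, -0.944, -0.264], [-0.98, -0.19, -0.053], [-0.0, 0.27, -0.963]]
0.119 [[0.5834, -0.0922, 0.119], [0.5124, -0.1064, 0.119]] 0.0723 0.0115 [[264.0, 153.0], [351.0, 186.0]] [[328.0, 147.0], [346.0, 242.0]]
0.11 [[0.5812, -0.0927, 0.11], [0.5058, -0.1078, 0.11]] 0.0769 0.0122 [[267.0, 163.0], [359.0, 197.0]] [[328.0, 152.0], [347.0, 253.0]]
0.1 [[0.5789, -0.0933, 0.1], [0.4984, -0.1093, 0.1]] 0.082 0.013 [[271.0, 173.0], [368.0, 209.0]] [[328.0, 159.0], [348.0, 265.0]]
0.09 [[0.5765, -0.0938, 0.09], [0.4911, -0.1109, 0.09]] 0.0871 0.0138 [[274.0, 183.0], [377.0, 222.0]] [[328.0, 165.0], [349.0, 277.0]]
tips at pad edge [(0.087, np.float64(0.049)), (0.1, np.float64(0.0454)), (0.11, np.float64(0.0425)), (0.12, np.float64(0.0397))]
```

```bash
python3 -m handwheel '[[0,0,-0.5,0,4],[0,0,-1,0,4],[0,0,-1,0,4]]'; python3 -m handwheel '[[0,0,-0.25,0,4],[0,0,-0.5,0,4],[0,0,-0.5,0,4]]'; python3 -m handwheel '[[0,0,0,0,0],[0,0,0,0,0],[0,0,0,0,0],[0,0,0,0,0],[0,0,0,0,0],[0,0,0,0,0]]'
```

```text
clock: 4.5
ee_pos: [0.5483, -0.0985, 0.0941]
orientation: [-3.125, -0.311, 0.003]
wrist_force: [-0.3, 0.9, -0.0]
finger_gap: 0.465
gripper_force: 0.0
clock: 4.8
ee_pos: [0.5488, -0.0986, 0.0896]
orientation: [-3.126, -0.311, 0.001]
wrist_force: [0.4, 0.3, -0.3]
finger_gap: 0.466
gripper_force: 0.0
clock: 5.4
ee_pos: [0.5492, -0.0988, 0.0903]
orientation: [3.126, 0.311, 0.001]
wrist_force: [-1.0, -0.4, 3.6]
finger_gap: 0.121
gripper_force: 61.1
```

```bash
python3 -m handwheel '[[0,0,0.4,0,0],[0,0,0.8,0,0],[0,0,1.2,0,0],[0,0,1.5,0,0],[0,0,1.5,0,0]]'; python3 -m handwheel '[[-0.2,1,0,0,0],[-0.49,2.5,0,0,0],[-0.78,4,0,0,0],[-1.0,5,0,0,0],[-1.07,5.4,0,0,0],[-1.07,5.4,0,0,0],[-1.07,5.4,0,0,0]]'; python3 -m handwheel '[[0,0,-0.2,0,0],[0,0,-0.4,0,0],[0,0,-0.5,0,0],[0,0,-0.5,0,0]]'
```

```text
clock: 5.9
ee_pos: [0.5494, -0.0988, 0.1054]
orientation: [3.126, 0.311, 0.001]
wrist_force: [0.5, -0.5, -3.9]
finger_gap: 0.122
gripper_force: 60.2
clock: 6.6
ee_pos: [0.5387, -0.0447, 0.1051]
orientation: [3.125, 0.312, 0.001]
wrist_force: [-0.3, -0.2, -3.3]
finger_gap: 0.121
gripper_force: 60.2
clock: 7.0
ee_pos: [0.5385, -0.0451, 0.1004]
orientation: [3.126, 0.311, 0.0]
wrist_force: [-1.4, -0.5, 0.5]
finger_gap: 0.125
gripper_force: 60.8
```

```bash
python3 -m handwheel '[[0,0,0,0,4],[0,0,0,0,4],[0,0,0,0,4],[0,0,0,0,4],[0,0,3,0,4],[0,0,7,0,4],[0,0,11,0,4],[1.4,-7.2,11,-45,4],[1.4,-7.2,11,-90,4],[1.4,-7.2,11,-90,4],[1.4,-7.2,11,-90,4],[1.4,-7.2,11,-90,4],[1.4,-7.2,11,-90,4],[1.4,-7.2,11,-90,4],[1.4,-7.2,11,-90,4],[1.4,-7.2,11,-90,4],[1.4,-7.2,11,-90,4],[1.4,-7.2,11,-90,4],[1.4,-7.2,11,-90,4],[1.4,-7.2,11,-90,4]]'
python3 - <<'E'
from h import *
s=get_state();im=capture("wrist");cv2.imwrite("pics/w4.png",im)
c=camera_info("wrist");print(s["clock"],s["ee_pos"],s["orientation"],c["eye"],c["rotation"])
E
```

```text
clock: 9.0
ee_pos: [0.5524, -0.1166, 0.21]
orientation: [-2.432, 1.988, 0.0]
wrist_force: [-0.3, 0.1, -0.4]
finger_gap: 0.468
gripper_force: 0.0
9.0 [ 0.55235646 -0.11664987  0.20997914] [-2.43247626e+00  1.98811101e+00  2.06035094e-05] [ 0.5667636  -0.1832596   0.36634914] [ 0.30838586 -3.07148823 -0.42450338]
```

View pics/w4.png

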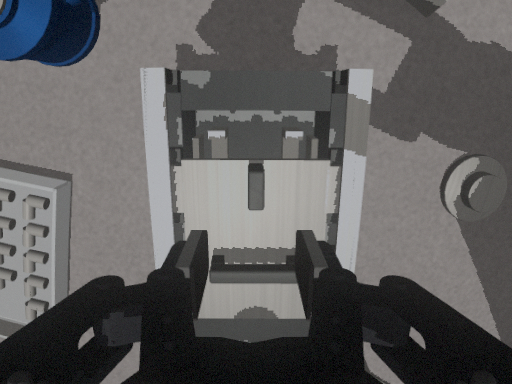

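Run:
```python
from h import *
c=camera_info("wrist")
a=np.deg2rad(11.2);O=np.array([.5497,-.1142]);B=np.array([[np.cos(a),np.sin(a)],[-np.sin(a),np.cos(a)]])
for n,u,v,z in [("finF",257,170,.133),("finB",257,209,.133),("rearL",178,160,.101),("rearR",337,160,.101),("handle",258,272,.129),("saddleL",217,152,.054),("saddleR",293,152,.054)]:
    p=cast(c,(u,v),z)[0]; print(n,p.round(4),(B@(p[:2]-O)*1e3).round(1))
```

```text
finF [ 0.5527 -0.1323  0.133 ] [ -0.5 -18.4]
finB [ 0.5468 -0.1037  0.133 ] [-0.8 10.8]
rearL [ 0.6146 -0.1209  0.101 ] [ 62.4 -19.1]
rearR [ 0.4895 -0.1463  0.101 ] [-65.3 -19.8]
handle [ 0.5349 -0.0508  0.129 ] [-2.2 65.1]
saddleL [ 0.5882 -0.1246  0.054 ] [ 35.7 -17.6]
saddleR [ 0.5185 -0.1387  0.054 ] [-35.4 -18. ]
```

```bash
python3 -m handwheel '[[-0.25,-0.1,-4,0,4],[-0.25,-0.1,-8,0,4],[-0.25,-0.1,-10,0,4],[-0.25,-0.1,-11,0,4],[-0.25,-0.1,-11.5,0,4],[-0.25,-0.1,-11.5,0,4],[-0.25,-0.1,-11.5,0,0],[-0.25,-0.1,-11.5,0,0],[-0.25,-0.1,-11.5,0,0],[-0.25,-0.1,-11.5,0,0],[-0.25,-0.1,-11.5,0,0],[-0.25,-0.1,-11.5,0,0]]'; python3 -m handwheel '[[-0.2,1,0,0,0],[-0.49,2.5,0,0,0],[-0.78,4,0,0,0],[-1.07,5.5,0,0,0],[-1.36,7,0,0,0],[-1.5,7.7,0,0,0],[-1.54,7.9,0,0,0],[-1.54,7.9,0,0,0]]'
```

```text
clock: 10.25
ee_pos: [0.5507, -0.1181, 0.0965]
orientation: [-2.43, 1.99, -0.004]
wrist_force: [0.1, -1.2, 6.2]
finger_gap: 0.125
gripper_force: 60.7
clock: 11.05
ee_pos: [0.5385, -0.0595, 0.0975]
orientation: [-2.43, 1.932, -0.004]
wrist_force: [8.3, -8.6, 6.9]
finger_gap: 0.121
gripper_force: 61.1
```

```bash
python3 -m handwheel '[[0,0,0,0,0],[0,0,0,0,0]]'
python3 - <<'E'
from h import *
s=get_state();print(s["q"],s["dq"],s["torque"])
im=capture("top");c=camera_info("top");cv2.imwrite("pics/t5.png",cv2.resize(im[105:245,190:390],None,fx=4,fy=4,interpolation=cv2.INTER_CUBIC))
E
```

```text
clock: 11.25
ee_pos: [0.5386, -0.0595, 0.0975]
orientation: [-2.43, 1.932, -0.004]
wrist_force: [8.3, -8.1, 6.8]
finger_gap: 0.122
gripper_force: 61.1
[-0.21086049  0.37165773  1.75247783  0.03819566  0.99889789  2.68304559] [-0.00090268 -0.00080376 -0.00062341  0.00118455  0.00074201 -0.00029058] [-1.97112131 -0.9043086  -0.1161646 ]
```

View pics/t5.png

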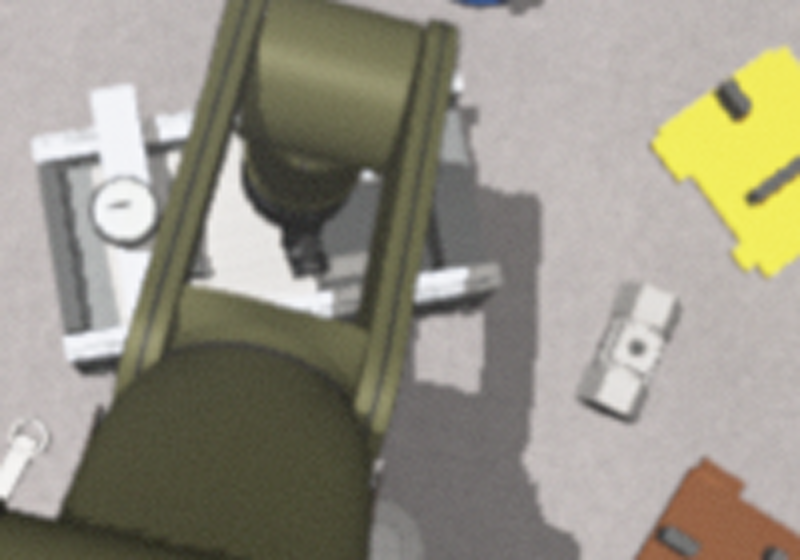

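```bash
python3 -m handwheel '[[0.2,-1,0,0,0],[0.45,-2.3,0,0,0],[0.45,-2.3,0,0,0],[0.45,-2.3,0,0,0]]'
python3 - <<'E'
from h import *
s=get_state();print(s["q"].round(3))
E
python3 -m handwheel '[[0,0,0,0,4],[0,0,0,0,4],[0,0,0,0,4],[0,0,0,0,4],[0,0,0,0,4],[0,0,3,0,4],[0,0,7,0,4],[0,0,11,0,4],[0,0,14,0,4],[0,0,14,0,4]]'
```

```text
clock: 11.7
ee_pos: [0.5384, -0.072, 0.0962]
orientation: [-2.413, 1.937, 0.026]
wrist_force: [5.3, 19.5, 11.1]
finger_gap: 0.127
gripper_force: 80.0
[-0.246  0.381  1.741  0.058  1.016  2.646]
clock: 12.7
ee_pos: [0.538, -0.0798, 0.2387]
orientation: [-2.429, 1.934, 0.009]
wrist_force: [0.1, -0.3, -0.7]
finger_gap: 0.472
gripper_force: 0.0
```

```bash
python3 -m handwheel '[[0,0,0,60,4],[0,0,0,120,4],[0,0,0,180,4],[0,0,0,180,4],[0,0,0,180,4],[0,0,0,180,4],[0,0,0,180,4],[0,0,0,180,4],[0,0,0,180,4],[0,0,0,180,4],[0,0,0,180,4],[0,0,0,180,4],[0,0,0,180,4],[0,0,0,180,4],[0,0,0,180,4],[0,0,0,180,4],[0,0,0,180,4],[0,0,0,180,4],[0,0,0,180,4],[0,0,0,180,4]]';  python3 -m handwheel '[[0,0,0,10,4],[0,0,0,10,4],[0,0,0,10,4]]';python3 - <<'E'
from h import *
from scipy.spatial.transform import Rotation as R
s=get_state();print(s["q"].round(3));M=R.from_rotvec(s["orientation"]).as_matrix();print(M.round(3).tolist(),np.degrees(np.arctan2(M[1,0],M[0,0])))
E
```

```text
clock: 14.7
ee_pos: [0.5341, -0.0788, 0.2325]
orientation: [2.111, 2.312, -0.055]
wrist_force: [-0.5, -0.5, 0.3]
finger_gap: 0.466
gripper_force: 0.0
clock: 15.0
ee_pos: [0.5343, -0.0788, 0.233]
orientation: [1.911, 2.476, -0.052]
wrist_force: [0.3, -0.3, 0.6]
finger_gap: 0.469
gripper_force: 0.0
[-0.199  0.249  1.55  -0.037  1.345 -0.447]
[[-0.254, 0.967, -0.009], [0.967, 0.253, -0.035], [-0.031, -0.018, -0.999]] 104.69812589039286
```

```bash
python3 - <<'E'
from scipy.spatial.transform import Rotation as R
for r in ([-2.43,1.99,-.004],[-2.43,1.932,-.004],[-2.413,1.937,.026],[-2.429,1.934,.009],[2.111,2.312,-.055],[1.911,2.476,-.052]): print(R.from_rotvec(r).as_matrix()[:,2].round(3), R.from_rotvec(r).as_euler('ZYX',degrees=True).round(1))
E
python3 -m handwheel '[[0,0,0,-3.5,4],[0,0,0,-3.5,4],[0,0,0,-3.5,4]]'
python3 - <<'E'
from h import *
s=get_state();print(s["q"].round(3));im=capture("wrist");cv2.imwrite("pics/w6.png",im)
E
```

```text
[ 0.002 -0.001 -1.   ] [-7.860e+01 -1.000e-01 -1.799e+02]
[ 0.025  0.027 -0.999] [ -77.     1.2 -178.2]
[ 0.016  0.047 -0.999] [ -77.5    2.4 -178.5]
[ 0.018  0.032 -0.999] [ -77.     1.6 -178.6]
[-0.016 -0.033 -0.999] [  95.2    1.8 -178.9]
[-0.01  -0.035 -0.999] [ 104.7    1.8 -179. ]
clock: 15.3
ee_pos: [0.5349, -0.0788, 0.2336]
orientation: [1.982, 2.419, -0.052]
wrist_force: [-0.0, 0.0, -0.7]
finger_gap: 0.465
gripper_force: 0.0
[-0.199  0.249  1.548 -0.037  1.348 -0.388]
```

View pics/w6.png

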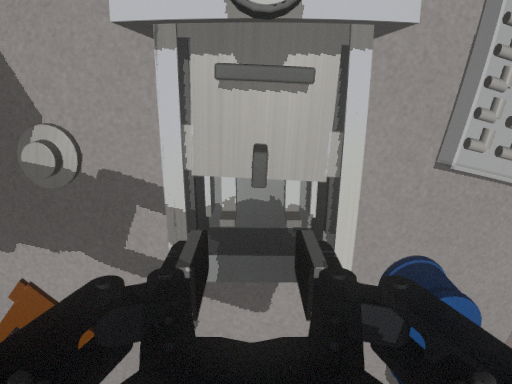

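```bash
cat > m.py <<'E'
from h import *
a=np.deg2rad(11.2);O=np.array([.5497,-.1142]);B=np.array([[np.cos(a),np.sin(a)],[-np.sin(a),np.cos(a)]])
def st(p): return B@(np.array(p)[:2]-O)*1e3
E
python3 - <<'E'
from m import *
c=camera_info("wrist");print(c["eye"],st(get_state()["ee_pos"]))
for n,u,v,z in [("finRear",260,186,.133),("finFront",260,146,.133),("rearL",192,177,.101),("rearR",337,180,.101),("hL",217,71,.129),("hR",314,75,.129),("lipLouter",158,28,.117),("lipLbot",165,235,.117),("lipRouter",371,28,.117),("lipRbot",355,235,.117)]:
    p=cast(c,(u,v),z)[0]; print(n,p.round(4),st(p).round(1))
E
```

```text
[ 0.52367594 -0.00547868  0.38772451] [-7.70377941 37.59537636]
finRear [ 0.5422 -0.0824  0.133 ] [-1.2 32.7]
finFront [ 0.5357 -0.0511  0.133 ] [-1.5 64.6]
rearL [ 0.4837 -0.096   0.101 ] [-61.2  30.7]
rearR [ 0.6103 -0.0729  0.101 ] [67.5 28.8]
hL [ 0.4936 -0.0033  0.129 ] [-33.5 119.7]
hR [0.564  0.0081 0.129 ] [ 37.8 117.2]
lipLouter [0.4426 0.0198 0.117 ] [-79.1 152.3]
lipLbot [ 0.4697 -0.149   0.117 ] [-85.2 -18.6]
lipRouter [0.6001 0.0516 0.117 ] [ 81.6 152.9]
lipRbot [ 0.6352 -0.1148  0.117 ] [ 83.7 -17.2]
```

```bash
python3 -m handwheel '[[0.43,1.1,-4,-1,4],[0.43,1.1,-8,-1,4],[0.43,1.1,-11,-1,4],[0.43,1.1,-12.4,-1,4],[0.43,1.1,-13,-1,4],[0.43,1.1,-13,-1,4],[0.43,1.1,-13,-1,4]]'; python3 -m handwheel '[[0,0,0,0,0],[0,0,0,0,0],[0,0,0,0,0],[0,0,0,0,0],[0,0,0,0,0],[0,0,0,0,0]]'
python3 - <<'E'
from m import *
s=get_state();print(s["q"].round(3),st(s["ee_pos"]),s["torque"],camera_info("wrist")["eye"])
E
```

```text
clock: 16.05
ee_pos: [0.5401, -0.068, 0.1047]
orientation: [2.002, 2.4, -0.05]
wrist_force: [0.2, 0.6, -0.6]
finger_gap: 0.465
gripper_force: 0.0
clock: 16.65
ee_pos: [0.5374, -0.068, 0.1051]
orientation: [2.005, 2.401, -0.054]
wrist_force: [-4.9, 0.2, 7.9]
finger_gap: 0.12
gripper_force: 60.3
[-0.178  0.376  1.719 -0.042  1.053 -0.336] [-3.07673417 47.68169096] [-0.21766703  0.77900618 -0.49515127] [0.52786062 0.0056048  0.25919205]
```

Gripped (12 mm-class gap). Slide 30 mm, then creep to the stop.

```bash
python3 -m handwheel '[[-0.2,0.8,0,0,0],[-0.4,1.8,0,0,0],[-0.55,2.5,0,0,0],[-0.65,3,0,0,0],[-0.65,3,0,0,0]]'; python3 -m handwheel '[[-0.06,0.3,0,0,0],[-0.1,0.5,0,0,0],[-0.1,0.5,0,0,0]]'
python3 - <<'E'
from m import *
s=get_state();print(s["q"].round(3),st(s["ee_pos"]),s["torque"])
E
```

```text
clock: 17.15
ee_pos: [0.5341, -0.0382, 0.1053]
orientation: [1.998, 2.4, -0.051]
wrist_force: [-1.1, -3.3, 6.0]
finger_gap: 0.118
gripper_force: 59.7
clock: 17.45
ee_pos: [0.5332, -0.0339, 0.1053]
orientation: [1.997, 2.399, -0.052]
wrist_force: [-0.9, -5.5, 5.2]
finger_gap: 0.126
gripper_force: 59.6
[-0.115  0.365  1.738 -0.045  1.041 -0.275] [-0.58368918 81.97537245] [-1.43969693  0.0959534   0.16680431]
```

```bash
python3 -m handwheel '[[-0.02,0.1,0,0,0],[-0.04,0.2,0,0,0],[-0.04,0.2,0,0,0]]'; python3 -m handwheel '[[-0.02,0.1,0,0,0],[-0.04,0.2,0,0,0],[-0.04,0.2,0,0,0]]'
```

```text
clock: 17.75
ee_pos: [0.5331, -0.033, 0.1053]
orientation: [1.996, 2.399, -0.054]
wrist_force: [-0.2, -9.0, 3.7]
finger_gap: 0.121
gripper_force: 59.5
clock: 18.05
ee_pos: [0.5336, -0.0326, 0.1054]
orientation: [1.993, 2.397, -0.056]
wrist_force: [3.3, -13.7, 2.6]
finger_gap: 0.125
gripper_force: 59.2
```

```bash
python3 -m handwheel '[[-0.04,0.2,0,0,0],[-0.06,0.3,0,0,0],[-0.06,0.3,0,0,0],[-0.06,0.3,0,0,0]]'
python3 - <<'E'
from m import *
c=camera_info("top");im=capture("top");cv2.imwrite("pics/t7.png",im)
print(st(get_state()["ee_pos"]))
E
python3 -m handwheel '[[0.06,-0.3,0,0,0],[0.1,-0.5,0,0,0],[0.1,-0.5,0,0,4],[0.1,-0.5,0,0,4],[0.1,-0.5,0,0,4],[0.1,-0.5,0,0,4],[0.1,-0.5,3,0,4],[0.1,-0.5,7,0,4],[0.1,-0.5,11,0,4],[0.1,-0.5,13,0,4],[0.1,-0.5,13,0,4]]'
```

```text
clock: 18.45
ee_pos: [0.5348, -0.0314, 0.1057]
orientation: [1.99, 2.394, -0.056]
wrist_force: [4.2, -19.5, 0.6]
finger_gap: 0.118
gripper_force: 59.2
[ 1.43461378 84.1222453 ]
clock: 19.6
ee_pos: [0.5335, -0.0307, 0.2374]
orientation: [1.999, 2.397, -0.045]
wrist_force: [0.5, 0.4, -0.0]
finger_gap: 0.468
gripper_force: 0.0
```

```bash
python3 -m handwheel '[[-2,-5,0,8,7],[-8.3,-30.5,0,53,7],[-8.3,-30.5,0,53,7],[-8.3,-30.5,0,53,7],[-8.3,-30.5,0,53,7],[-8.3,-30.5,0,53,7],[-8.3,-30.5,0,53,7],[-8.3,-30.5,0,53,7],[-8.3,-30.5,0,53,7],[-8.3,-30.5,0,53,7],[-8.3,-30.5,0,53,7],[-8.3,-30.5,0,53,7]]'
python3 - <<'E'
from m import *
im=capture("wrist");c=camera_info("wrist");cv2.imwrite("pics/w8.png",im);np.save("w8.npy",c,allow_pickle=True)
s=get_state();print(s["ee_pos"],s["orientation"],s["q"].round(2))
P=np.array([.4505,-.336,.049]);u,v=proj(c,P)[0];print(u,v)
g=cv2.cvtColor(im,cv2.COLOR_BGR2GRAY)
u,v=int(u),int(v);print(cv2.resize(g[v-80:v+80,u-100:u+100],(40,32),interpolation=cv2.INTER_AREA)//3)
E
```

```text
clock: 20.8
ee_pos: [0.4487, -0.3344, 0.2337]
orientation: [0.715, 3.031, -0.036]
wrist_force: [0.4, -0.1, 0.0]
finger_gap: 0.818
gripper_force: 0.0
[ 0.44873964 -0.33453162  0.23381927] [ 0.71529188  3.03090316 -0.03595421] [-0.71  0.25  1.54 -0.01  1.31 -1.82]
252.42987819503816 157.79284409735814
[[16 16 17 ... 44 45 45]
 [21 19 17 ... 45 45 45]
 [26 26 25 ... 45 45 45]
 ...
 [27 26 27 ... 45 44 45]
 [27 27 26 ... 45 44 45]
 [25 24 24 ... 38 38 41]]
```

Run:
```python
from m import *
im=cv2.imread("pics/w8.png");c=np.load("w8.npy",allow_pickle=True).item()
g=cv2.GaussianBlur(cv2.cvtColor(im,cv2.COLOR_BGR2GRAY),(3,3),0)
np.set_printoptions(linewidth=250,threshold=10000)
print(cv2.resize(g[80:260,170:340],(34,36),interpolation=cv2.INTER_AREA)//3)
for t in(155,170,185):
    m=(g>t).astype(np.uint8);n,l,s,ce=cv2.connectedComponentsWithStats(m)
    for i in range(1,n):
        if s[i,4]>60:
            r=cv2.minAreaRect(np.argwhere(l==i)[:,::-1].astype(np.float32)); print(t,s[i],ce[i].round(1),np.round(r[0],1),np.round(r[1],1),round(r[2],1))
```

```text
[[16 20 27 26 27 27 28 28 28 28 30 44 45 45 45 45 46 45 45 45 45 44 45 45 44 45 45 45 44 44 44 44 45 45]
 [20 22 27 27 27 28 28 27 27 28 32 45 46 45 45 45 45 45 45 45 45 45 44 46 45 45 45 45 45 45 45 45 45 46]
 [26 33 36 36 31 29 28 27 27 28 34 45 45 46 45 45 46 45 45 44 46 46 45 45 46 45 44 45 45 45 46 46 45 45]
 [26 36 44 44 42 28 27 27 28 28 37 45 45 45 45 45 45 45 45 45 45 45 45 45 45 45 45 45 45 45 46 45 46 44]
 [29 41 44 44 41 28 27 27 27 27 40 45 46 46 45 44 43 43 42 44 45 45 44 44 45 44 45 44 45 44 45 45 45 45]
 [33 44 44 44 39 28 27 27 28 29 42 39 36 32 31 32 32 34 34 33 38 44 45 46 45 44 44 44 45 44 45 44 45 45]
 [40 43 43 44 34 28 28 28 29 29 39 31 31 45 55 55 55 55 51 38 38 44 46 45 45 45 45 44 45 45 45 45 45 44]
 [44 43 43 45 33 27 28 28 28 32 41 31 31 43 55 55 55 55 52 38 38 44 45 45 45 45 45 46 44 45 45 44 45 45]
 [44 43 43 43 30 27 27 28 28 33 42 31 32 42 55 55 55 55 53 39 39 43 45 46 45 45 46 46 45 45 44 45 45 45]
 [43 44 43 42 29 27 27 27 28 38 43 31 32 40 55 55 55 55 54 39 38 43 45 46 45 45 45 46 46 46 45 45 45 44]
 [44 43 43 40 28 27 27 28 28 39 44 31 32 38 54 55 
[... 2773 characters left out ...]
26  32 709] [250.9 123.2] [250.5 124.5] [31. 25.] 90.0
155 [238 143  30  29 564] [252.9 157. ] [252.7 157.3] [27.5 28.1] 86.6
155 [461 156  41  31 454] [482.1 172.1] [481.6 172.7] [10.9 44.4] 55.1
155 [479 182  33  24 124] [495.1 193.7] [495.1 193.7] [ 3.1 39.4] 55.0
155 [467 190  10  13  68] [471.4 196. ] [471.3 196.1] [11.2  5.8] 63.4
155 [474 249  38  37 553] [493.7 267.9] [495.  267.3] [12.8 46.9] 56.3
170 [ 405   81  107   86 1348] [461.8 122.9] [460.9 125.1] [ 19.5 132.9] 53.8
170 [462 157  39  30 389] [481.9 172.2] [481.6 172.5] [ 9.7 43. ] 54.9
170 [480 182  32  24  72] [495.4 193.5] [495.4 193.4] [ 2.2 38.6] 55.4
170 [474 250  38  34 476] [494.  267.6] [495.2 267. ] [11.4 45.2] 56.3
```

Run:
```python
from m import *
c=np.load("w8.npy",allow_pickle=True).item()
A=cast(c,(252.7,157.2),.049)[0];E=cast(c,(250.6,124),.046)[0];d=E-A
print(A,E,np.linalg.norm(d[:2]),np.degrees(np.arctan2(d[1],d[0])))
from scipy.spatial.transform import Rotation as R
s=get_state();M=R.from_rotvec(s["orientation"]).as_matrix();print(np.degrees(np.arctan2(M[1,0],M[0,0])),s["ee_pos"],M[:,2].round(3))
# pads mask: dark fingertip rows
```

```text
[ 0.45006743 -0.33547449  0.049     ] [ 0.41914004 -0.32243658  0.046     ] 0.03356324344693943 157.14139897384368
153.4571522390935 [ 0.44873964 -0.33453162  0.23381927] [ 0.021 -0.029 -0.999]
```

```bash
python3 -m handwheel '[[0.2,-0.2,-5,3.5,7],[0.2,-0.2,-10,3.5,7],[0.2,-0.2,-15,3.5,7],[0.2,-0.2,-19,3.5,7],[0.2,-0.2,-21,3.5,7],[0.2,-0.2,-22,3.5,7],[0.2,-0.2,-22,3.5,7]]';python3 -m handwheel '[[0,0,-0.3,0,7],[0,0,-0.6,0,7],[0,0,-0.6,0,7]]'; python3 -m handwheel '[[0,0,-0.2,0,7],[0,0,-0.4,0,7],[0,0,-0.4,0,7]]'
```

```text
clock: 21.55
ee_pos: [0.4501, -0.3369, 0.0128]
orientation: [0.624, 3.052, -0.033]
wrist_force: [-0.3, -0.1, -0.5]
finger_gap: 0.822
gripper_force: 0.0
clock: 21.85
ee_pos: [0.4509, -0.3383, 0.0088]
orientation: [0.624, 3.048, -0.036]
wrist_force: [-0.5, -0.5, 0.2]
finger_gap: 0.818
gripper_force: 0.0
clock: 22.15
ee_pos: [0.4502, -0.3377, 0.0038]
orientation: [0.625, 3.05, -0.035]
wrist_force: [0.8, 1.1, -0.4]
finger_gap: 0.823
gripper_force: 0.0
```

Free so far; close and lift a little.

```bash
python3 -m handwheel '[[0,0,-0.2,0,7],[0,0,-0.3,0,4],[0,0,-0.3,0,0],[0,0,-0.3,0,0],[0,0,-0.3,0,0],[0,0,-0.3,0,0],[0,0,-0.3,0,0],[0,0,-0.3,0,0]]'; python3 -m handwheel '[[0,0,0.5,0,0],[0,0,1.5,0,0],[0,0,3,0,0],[0,0,3,0,0],[0,0,3,0,0]]'
python3 - <<'E'
from m import *
s=get_state();print(s["torque"],s["orientation"],s["q"].round(3))
E
```

```text
clock: 22.95
ee_pos: [0.4503, -0.3375, 0.0009]
orientation: [0.625, 3.05, -0.034]
wrist_force: [-0.0, 2.9, 4.6]
finger_gap: 0.5
gripper_force: 62.8
clock: 23.45
ee_pos: [0.4503, -0.3381, 0.031]
orientation: [0.625, 3.049, -0.036]
wrist_force: [-0.5, -0.3, -6.3]
finger_gap: 0.498
gripper_force: 62.1
[ 0.08920298  0.05364673 -0.02578021] [ 0.62488616  3.04949518 -0.03586924] [-0.715  0.477  1.786 -0.008  0.842 -1.876]
```

```bash
python3 -m handwheel '[[0,0,4,0,0],[0,0,8,0,0],[0,0,12,0,0],[0,0,15,0,0],[2,4,15,6,0],[4,8,15,14,0],[6,13,15,22,0],[8,18,15,30,0],[9.9,22.4,15,34.4,0],[9.9,22.4,15,34.4,0],[9.9,22.4,15,34.4,0],[9.9,22.4,15,34.4,0]]'
python3 - <<'E'
from m import *
im=capture("wrist");c=camera_info("wrist");cv2.imwrite("pics/w9.png",im);np.save("w9.npy",c,allow_pickle=True)
s=get_state();print(s["q"].round(3),s["ee_pos"],s["orientation"],st(s["ee_pos"]))
zt=s["ee_pos"][2]+.022
np.set_printoptions(linewidth=250,threshold=10000)
g=cv2.cvtColor(im,cv2.COLOR_BGR2GRAY)
print(proj(c,[s["ee_pos"][0],s["ee_pos"][1],zt+.026]))
print(cv2.resize(g[0:384,100:420],(40,48),interpolation=cv2.INTER_AREA)//3)
E
```

```text
clock: 24.65
ee_pos: [0.5483, -0.1142, 0.1799]
orientation: [-0.305, 3.096, -0.021]
wrist_force: [0.7, 0.7, -5.0]
finger_gap: 0.498
gripper_force: 65.1
[-2.810e-01  3.000e-01  1.618e+00 -1.000e-03  1.189e+00 -2.047e+00] [ 0.54834248 -0.11474891  0.18013725] [-0.30299231  3.09517996 -0.02090904] [-1.43827834 -0.2747764 ]
[[247.77392752 288.41970514]]
[[29 29 44 47 48 48 48 48 47 47 36 29 29 29 28 31 47 47 46 47 47 47 47 47 47 46 47 46 47 47 47 46 47 47 47 46 46 46 47 47]
 [29 33 46 47 47 48 48 47 48 48 32 29 29 30 29 36 46 47 46 47 47 47 47 47 47 47 47 46 47 47 47 46 47 47 47 46 47 47 47 47]
 [29 37 48 47 47 48 48 48 47 46 30 29 30 30 29 44 47 48 47 47 47 47 48 48 46 46 47 46 47 47 46 48 48 47 48 47 48 46 47 46]
 [29 44 48 48 48 47 48 47 48 40 29 29 30 30 31 46 47 47 47 47 47 47 47 47 47 47 47 47 47 47 47 47 46 46 47 47 47 46 47 47]
 [31 47 49 47 46 48 47 47 47 32 30 30 30 29 38 47 47 48 48 47 47 48 47 47 48 48 47 47 47 47 47 47 48 47 48 47 46 47 47 46]
 [34 48 48 48 48 47 48 48 43 30 30 30 30 30 46 47 47 48 47 48 48 48 48 47 47 48 48 47 46 48 47 47 47 47 47 47 47 47 46 47]
 [39 47 48
[... 4456 characters left out ...]
10 10  9 12 18 29 42 41 34 26 17 12 12 11  8  7  6  7  6  6  6 15 12  9  9  9  9 22]
 [ 6  6  6  7  7  5  5  5  7  5  5  6  6  6  6  7  7  7  8  8  8  8  8  8  7  7  7  7  6  8  6  6  6 35 22  8  7  8  7  6]
 [ 5  5 11 14  8  4  5  5  5  5  5  5  5  6  6  6  6  7  7  7  8  7  7  7  7  7  6  6  6  6  6  6  6 35 41 16  7  7  6  6]
 [ 5  9 24 24 15  5  5  4  5  5  5  5  5  6  6  6  6  6  6  7  6  7  7  7  7  6  6  5  5  5  6  6  6 38 38 46 17  7  7  7]
 [ 7 22 24 24 14  4  4  4  4  4  5  4  5  5  6  6  6  6  6  6  6  6  6  6  6  6  5  6  5  5  5  6  6 21 44 45 42 11  7  6]
 [14 12 20 10  5  5  5  5  4  5  5  5  5  5  5  5  5  5  6  6  5  5  5  5  5  5  5  5  5  5  6  6  6  7 20 43 42 43 12  6]]
```

Run:
```python
from m import *
im=cv2.imread("pics/w9.png");c=np.load("w9.npy",allow_pickle=True).item();s=get_state()
g=cv2.GaussianBlur(cv2.cvtColor(im,cv2.COLOR_BGR2GRAY),(3,3),0).astype(int)
m=((g<75)&(g>35)).astype(np.uint8)[255:320,210:290];n,l,sx,ce=cv2.connectedComponentsWithStats(m)
for i in range(1,n):
    if sx[i,4]>300:
        uv=ce[i]+[210,255];p=cast(c,uv,s["ee_pos"][2]+.048)[0];print("hole",uv,sx[i],p,st(p),"tcp",st(s["ee_pos"]))
for r in(150,165,180,200,220): 
    d=np.diff(g[r,320:380]);k=320+d.argmax()+.5;print("rear",r,k,d.max(),st(cast(c,(k,r),.101)[0]).round(1))
for u in(300,330,350):
    for v0,v1 in((55,105),):
        d=np.diff(g[v0:v1,u]);print("col",u,[(v0+j,d[j]) for j in np.argsort(-abs(d))[:6]])
for r in(88,92): d=np.diff(g[r,90:180]);print("liprow",r,[(90+j,d[j]) for j in np.argsort(-abs(d))[:5]])
for v in(62,65,90,100): print(v,st(cast(c,(300,v),.117)[0]).round(1))
```

```text
hole [250.50608519 287.64807302] [ 22  17  38  33 986] [ 0.54780777 -0.11382874  0.22813725] [-1.784083    0.73172789] tcp [-1.43827834 -0.2747764 ]
rear 150 344.5 51 [-28.2  64.5]
rear 165 343.5 51 [-17.4  64.6]
rear 180 342.5 42 [-6.3 64.8]
rear 200 340.5 45 [ 9.1 64.6]
rear 220 338.5 49 [25.  64.4]
col 300 [(np.int64(95), np.int64(-34)), (np.int64(94), np.int64(-22)), (np.int64(66), np.int64(19)), (np.int64(96), np.int64(-18)), (np.int64(65), np.int64(12)), (np.int64(67), np.int64(8))]
col 330 [(np.int64(99), np.int64(-34)), (np.int64(100), np.int64(-32)), (np.int64(66), np.int64(19)), (np.int64(67), np.int64(15)), (np.int64(95), np.int64(-14)), (np.int64(81), np.int64(12))]
col 350 [(np.int64(96), np.int64(-33)), (np.int64(95), np.int64(-29)), (np.int64(67), np.int64(21)), (np.int64(66), np.int64(17)), (np.int64(97), np.int64(-14)), (np.int64(94), np.int64(-10))]
liprow 88 [(np.int64(155), np.int64(-24)), (np.int64(93), np.int64(22)), (np.int64(154), np.int64(-20)), (np.int64(111), np.int64(18)), (np.int64(94), np.int64(14))]
liprow 92 [(np.int64(151), np.int64(-21)), (np.int64(111), np.int64(18)), (np.int64(150), np.int64(-17)), (np.int64(101), np.int64(16)), (np.int64(112), np.int64(13))]
62 [-86.   29.1]
65 [-84.2  29.1]
90 [-69.2  29.6]
100 [-63.1  29.8]
```

```bash
python3 -m handwheel '[[0.19,-0.03,-3,0,0],[0.19,-0.03,-6,0,0],[0.19,-0.03,-9,0,0],[0.19,-0.03,-11,0,0],[0.19,-0.03,-12,0,0],[0.19,-0.03,-12,0,0],[0.19,-0.03,-12,0,0]]'; python3 -m handwheel '[[0,0,-0.5,0,0],[0,0,-1,0,0],[0,0,-1.4,0,0],[0,0,-1.8,0,0],[0,0,-1.8,0,0]]';python3 -m handwheel '[[0,0,-0.3,0,0],[0,0,-0.6,0,0],[0,0,-0.8,0,0],[0,0,-0.8,0,0]]'
```

```text
clock: 25.4
ee_pos: [0.5518, -0.1152, 0.0615]
orientation: [-0.302, 3.092, -0.021]
wrist_force: [-0.6, 0.2, -6.3]
finger_gap: 0.499
gripper_force: 65.0
clock: 25.9
ee_pos: [0.5507, -0.1138, 0.0422]
orientation: [-0.305, 3.094, -0.02]
wrist_force: [-0.5, 0.9, -5.8]
finger_gap: 0.498
gripper_force: 65.1
clock: 26.3
ee_pos: [0.5509, -0.114, 0.0344]
orientation: [-0.305, 3.094, -0.02]
wrist_force: [0.2, 0.8, -5.8]
finger_gap: 0.502
gripper_force: 65.1
```

```bash
python3 -m handwheel '[[0,0,-0.15,0,0],[0,0,-0.3,0,0],[0,0,-0.3,0,0]]'; python3 -m handwheel '[[0,0,-0.1,0,0],[0,0,-0.2,0,0],[0,0,-0.2,0,0]]';python3 -m handwheel '[[0,0,-0.1,0,0],[0,0,-0.1,0,0]]'
```

```text
clock: 26.6
ee_pos: [0.5511, -0.1141, 0.0317]
orientation: [-0.304, 3.094, -0.02]
wrist_force: [0.6, 0.1, -6.2]
finger_gap: 0.495
gripper_force: 65.1
clock: 26.9
ee_pos: [0.5511, -0.1141, 0.0297]
orientation: [-0.304, 3.093, -0.02]
wrist_force: [-1.6, 0.3, -5.0]
finger_gap: 0.497
gripper_force: 65.1
clock: 27.1
ee_pos: [0.5513, -0.1141, 0.029]
orientation: [-0.304, 3.093, -0.021]
wrist_force: [-1.6, 0.9, -4.3]
finger_gap: 0.496
gripper_force: 65.2
```

```bash
python3 -m handwheel '[[0,0,-0.1,0,0],[0,0,-0.1,0,0]]';python3 -m handwheel '[[0,0,-0.1,0,0],[0,0,-0.1,0,0]]'
```

```text
clock: 27.3
ee_pos: [0.5513, -0.1141, 0.029]
orientation: [-0.304, 3.092, -0.021]
wrist_force: [-2.8, 1.1, 4.5]
finger_gap: 0.501
gripper_force: 66.3
clock: 27.5
ee_pos: [0.5514, -0.1141, 0.0289]
orientation: [-0.304, 3.092, -0.021]
wrist_force: [-5.4, 1.1, 12.9]
finger_gap: 0.5
gripper_force: 67.3
```

```bash
python3 -m handwheel '[[0,0,0.15,0,0],[0,0,0.15,0,0],[0,0,0.15,0,5],[0,0,0.15,0,6],[0,0,0.15,0,6],[0,0,0.15,0,6],[0,0,0.15,0,6],[0,0,1,0,6],[0,0,3,0,6],[0,0,7,0,6],[0,0,12,0,6],[0,0,17,0,6],[0,0,20,0,6],[0,0,20,0,6],[0,0,20,0,6]]'
python3 - <<'E'
from m import *
im=capture("wrist");c=camera_info("wrist");cv2.imwrite("pics/w10.png",im)
s=get_state();print(s["ee_pos"])
u,v=proj(c,[*O,.077])[0];print(u,v)
g=cv2.GaussianBlur(cv2.cvtColor(im,cv2.COLOR_BGR2GRAY),(3,3),0).astype(int)
np.set_printoptions(linewidth=250,threshold=10000)
u,v=int(u),int(v);print(cv2.resize(g[v-60:v+60,u-80:u+80].astype(np.uint8),(40,30),interpolation=cv2.INTER_AREA)//3)
for r in(v-40,v,): 
    d=np.diff(g[r,u:u+140]);k=u+d.argmax()+.5;print("rear",k,d.max(),st(cast(c,(k,r),.101)[0]).round(1))
E
```

```text
clock: 29.0
ee_pos: [0.5507, -0.1133, 0.2274]
orientation: [-0.305, 3.093, -0.02]
wrist_force: [0.2, 0.6, -0.6]
finger_gap: 0.703
gripper_force: 0.0
[ 0.54988504 -0.11319859  0.22598033]
252.10159146110186 163.09847708131747
[[27 27 27 26 17 19 21 40 44 44 44 43 33 32 29 31 27 26 26 24 26 24 26 28 36 42 44 46 47 40 28 28 28 28 21 20 22 33 29 28]
 [27 27 27 26 17 19 21 39 44 37 32 31 27 31 31 29 32 42 42 43 43 43 44 44 35 36 38 37 33 33 29 28 28 27 20 20 23 38 28 27]
 [27 27 27 26 17 19 20 38 43 30 39 54 46 33 31 31 39 56 56 56 56 57 57 56 42 39 39 37 45 53 39 28 28 27 20 19 24 34 28 28]
 [27 27 27 26 18 20 20 37 43 31 41 60 50 33 32 32 38 55 56 56 56 56 56 56 42 39 39 37 51 60 41 28 28 27 20 19 24 32 28 27]
 [27 27 27 26 18 19 20 37 43 33 40 60 51 33 32 32 38 56 56 57 57 57 57 57 42 39 40 37 52 60 40 28 27 26 19 19 26 36 28 28]
 [26 26 26 26 17 16 19 36 43 42 48 60 51 31 32 32 38 56 56 56 57 57 57 56 42 40 40 40 53 60 39 27 27 26 19 19 27 32 28 29]
 [26 26 26 26 17 15 16 29 38 37 43 50 42 30 32 32 38 56 56 56 57 57 57 56 42 40 40 43 50 48 32 27 28 26 19 19 28 31 27 30]
 [26 26 26 26 
[... 2169 characters left out ...]
23 23 23 17 16 26 28 25 35 54]
 [39 39 39 39 39 22 18 17 16 17 17 17 17 34 42 32 32 49 52 52 52 52 53 51 39 39 44 31 18 18 18 18 18 17 16 25 25 25 36 53]
 [39 39 39 39 39 24 18 17 17 17 17 17 17 38 51 43 32 49 51 52 52 52 52 50 38 46 53 36 18 18 18 18 18 17 17 27 27 25 38 53]
 [39 39 39 39 39 25 18 17 17 17 17 17 17 18 19 19 20 32 34 34 34 34 34 33 22 20 20 19 18 18 18 18 18 18 17 27 25 25 41 53]
 [39 39 39 39 39 26 17 17 17 17 17 17 17 17 18 18 18 18 18 18 18 18 18 18 18 18 18 18 18 18 18 18 18 18 17 28 26 24 42 52]
 [39 39 39 39 39 27 17 17 17 17 17 17 18 18 18 18 18 18 19 18 18 18 18 18 18 18 18 18 18 18 18 18 18 18 18 30 26 24 44 52]]
rear 331.5 48 [-40.   65.6]
rear 328.5 36 [-6.2 65.2]
```

```bash
python3 -c "from rig import *; print(job_done())"
```

```text
the job is handed in; nothing more can be done
None
```

The job is handed in at 29.0 s, with the hatch at the end stop, the valve pad-up in the cradle, and the housing never touched. One doubt: joint 6 was at its limit in the first slide (read 2.683 rad, limit 2.68), so I set the hatch back about 10 mm, let go and took it again to finish.

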